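# Strip the drilling jig and sort the parts into their stock trays

### The job

Strip the drilling jig: lift the drill plate level and straight up off its two dowels and lay it flat in its felt-lined cradle, then take the walnut bar out of the jig. Sort that bar, the maple block and the round foot that lie on the table each into the stock tray that already holds its own kind, lying flat on the tray's floor. Set every piece down, do not drop it.

Things in the scene. Friction and masses are not known exactly. Their poses are not given: they have to be found in the camera images.
- plate_rib (a point): Drill plate: aluminium, 56 x 160 x 8 mm (x, y, z), 0.2 to 0.33 kg, with a dark wooden rib in the middle of its top to lift it by: 16 wide (x), 64 long (y), 28 mm tall. Point: the rib's centre, 14 mm above the plate's top, 22 mm above its underside. Its two 9 mm holes (y = +-70 mm) start over the jig's dowels, whose tips stand 10 mm above its top: raise it 25 mm before moving sideways.
- jig: Drilling jig, fixed: base board 120 x 180 x 12 mm (x, y, z), origin at the centre of its underside. Two bearers (y = +-70 mm, 120 mm clear between) 36 mm high carry the plate, their 8 mm dowels reach 54 mm. Between them the bar lies along x in a nest on the base, stops and cheeks 8 mm high round its ends only (|x| over 32 mm). The plate passes 2 mm above the bar and locks it in.
- bar_mid (a point): Dark walnut bar, 22 x 95 x 22 mm (x, y, z), two drilled holes in its top: the one lying in the jig at the start, on the base (12 mm above the table), its ends showing either side of the drill plate. Point: its centre, 11 mm above its underside; y along its length.
- block_mid (a point): Pale maple block, 30 x 55 x 18 mm (x, y, z), lying alone on the table at the start. Point: its centre, 9 mm above its underside; y along its length.
- foot_mid (a point): Turned round wooden foot, a disc 36 mm across and 20 mm tall with chamfered top edge (straight sides up to 16 mm) and a small centre hole, lying alone on the table at the start. Point: its centre, 10 mm above its underside; z along its axis.
- cradle_floor (a point): Drill plate cradle: shallow open wooden box with grey felt floor, fixed, inside 80 x 184 mm (x, y), wall tops 20 mm above the table. Point: the centre of its felt floor, 7 mm above the table; y along its length. The plate lies flat in it lengthwise, either way round.
- toggle_clamp: Not part of the job, stand clear: toggle clamp bolted to the table, 85 mm high above the table, reaching 150 mm to either side of this point along x and 40 mm along y (steel arm to -x, red handle to +x). Likewise fixed and to be kept clear of: the drawer chest at the far left (front at x = 0.73, y 0.1 to 0.42 m, 260 mm high) and the blue vice at the near left (x under 0.34, 110 mm high).
- bar_space (a point): Stock tray already holding two loose walnut bars; plywood, fixed, inside 118 x 138 mm (x, y), floor top 6 mm and wall tops 18 mm above the table. The point is on the floor top in the free part: mid x, 43 mm from the +y wall. The two walnut bars lie along the -y wall; 85 mm of y are free from the +y wall. A bar fits lengthwise along x. Axes: the tray's, z up.
- block_space (a point): Stock tray already holding two loose maple blocks; plywood, fixed, inside 118 x 138 mm (x, y), floor top 6 mm and wall tops 18 mm above the table. The point is on the floor top in the free part: mid x, 43 mm from the +y wall. The two maple blocks lie along the -y wall; 102 mm of y are free from the +y wall. Axes: the tray's, z up.
- foot_space (a point): Stock tray already holding two loose round feet; plywood, fixed, inside 118 x 138 mm (x, y), floor top 6 mm and wall tops 18 mm above the table. The point is on the floor top in the free part: mid x, 43 mm from the +y wall. The two round feet lie along the -y wall; 96 mm of y are free from the +y wall. Axes: the tray's, z up.

How it is judged:
By the outcome, as a careful person would: the job done as asked, in the order asked, and still so for the second after the job is handed in, with the robot touching nothing.
It also fails if it takes over 106 s, if anything falls off the work surface, if the arm or the gripper's body presses on something with over 40 N, if the wrist force passes 120 N, or if a joint passes its speed limit or range.

### The arm

A 6-joint arm with a two-finger parallel gripper is mounted at the origin on a cart in front of the work surface, level with it; the furniture and walls round the work are solid. World frame = base frame: x ahead of the robot, y to its left, z up, the work surface at z = 0. Lengths are in m, angles in degrees, forces in N, time in s.
With the tool pointing down it reaches from about 0.4 to 0.825 m from the base axis. Payload 7 kg.
Tool frame: the origin (TCP) lies on the centre line of the jaws, within the pads' length; the fingertips stand 11 mm ahead of it and the grasp point (between the pads) lies 8 mm behind it; z points along the fingers, y is the line along which they close (so a half turn about z gives the same grasp; the last joint's range is limited). The gripper opens to 88 mm and grips with 3 to 60 N. Pads are 19 mm wide; open, the fingers measure 130 mm over their backs; the gripper's body (78 mm by 193 mm) begins 47 mm behind the grasp point.
Start: joints at [83.715, 20.546, 0.682, 0, -70.136, -16.507], TCP at [0.261, 0.622, 0.238] pointing down, gripper open.
Joint ranges: [-176.03, 176.03], [-82.01, 121.73], [-58.28, 71.71], [-173.87, 95.51], [-174.79, -0.11], [-173.66, 173.66]. Speed limits (degrees/s): [136.94, 136.94, 172.46, 180, 180, 180].

### API

Orientations are given as [roll, pitch, yaw] about the fixed x, y, z axes, in that order (R = Rz(yaw) Ry(pitch) Rx(roll)).
In Python, from plant import r, capture, camera_model, job gives the robot as it stands.
- The arm moves only by the tool drive_tool, never from a script. Its argument "increments" is a list that holds one entry, the list of rows, each a list of 5 numbers: the gripper's target within -1 to 1 (fully open at 1, half-way at 0, shut at -1), then the shift along the tool's x, y, z scaled (see below), then the turn about the tool's z scaled (see below). In form: [[[gripper, tx, ty, tz, roll], ...]]. A call has 1 to 5 rows; each row is the pose to reach, as a shift and turn from the pose commanded when the call began, along the tool's axes at that moment, turning the shorter way round; what a row does not reach only later rows make up. The controller multiplies each number of a shift by 120 mm and each number of a turn by 360 degrees. A row lasts 1/8 s, in which the tool goes at most 62.5 mm and 10.7 degrees, less where a joint would pass 70% of its speed; a pose out of reach is approached as far as the arm can. A call with a number of a shift or a turn outside -1 to 1 is refused whole. A call with a gripper value outside its range is refused whole. The fingers move at their own pace and stop on an object; "squeeze" is the grip in N (left out, the last holds). Time passes only in rows, so rows that repeat a pose let the fingers close. It gives the time, the measured TCP pose, the force, the opening and the grip force at its end, in the units of the state.
- r.get_state(): the state, without advancing time (a new reading comes with each control period).
- capture(name): name is "side" or "top" or "wrist"; returns the picture (480x640x3 uint8, red, green, blue); there is no depth.
- camera_model(name): a dict with "camera_matrix" (3x3 intrinsics, pixels), "rvec" (rotation vector, rad) and "tvec" (3), from world to camera coordinates, as OpenCV has them. Camera axes: x right, y down, z forward; pixel columns grow to the right and rows downward; lengths in m; the calibration is good to about 2 mm. A picture is of the moment at which its call begins: read the wrist's pose just before it. camera_model takes no time and is no camera call; for the wrist camera it gives the pose at the moment of the call.
- job.close_job(): hands the job in; it is judged then, once.
The state is a dict: "time_s": time; "joints": joint angles; "qd": joint speeds; "joint_torque": joint torques, N m; "tcp_pos": TCP position; "eef_rot": TCP orientation; "contact_force": force on the tool from outside, world axes, zero at the start; "moment": the same for the moment, N m; "gripper_width": finger opening in m; "gripper_force": force on a finger pad.
Only numpy, scipy, OpenCV 4.12 (cv2) and the standard library are available. Lean on these libraries where they do the work, as an engineer would, in place of code of your own. Each camera call takes 0.05 s, during which the arm holds its last target. There are 200 camera calls.

## Working session

There is one attempt and no reset: what is moved stays moved. The work goes in short steps, Python scripts to look and compute and a tool call to move; the robot and the scene stay as the last step left them, time stands still between calls to the robot, and variables do not carry over. Pictures are saved under pics/ and viewed, at most 16 in all, crops included, and the job is handed in when it is done.

Besides the shell and the picture viewer there is one more tool, called after "Call:" by a JSON object that holds its "api" and its "payload". drive_tool: Moves the arm, as the interface text tells. Its arguments: {"type":"object","properties":{"increments":{"type":"array"},"squeeze":{"type":"number"}},"required":["increments"]}

```bash
mkdir -p pics && ls
python3 - <<'E'
from plant import r,capture,camera_model
import cv2
s=r.get_state();print(s)
for n in("top","side"):
    cv2.imwrite(f"pics/{n}0.png",capture(n)[:,:,::-1]); print(n,camera_model(n))
E
```

```text
pics
{'time_s': 0.0, 'joints': array([ 8.37134628e+01,  2.05902911e+01,  6.34062415e-01, -1.94217429e-02,
       -7.01359662e+01, -1.65063587e+01]), 'qd': array([-0.01173767,  0.07451415, -0.04030889,  0.02945793,  0.08530792,
        0.0062144 ]), 'joint_torque': array([ 8.32399819e-04, -5.82725751e+01,  2.93051648e+01,  6.99758291e+00,
        6.78404438e-03, -1.48048230e-04]), 'tcp_pos': array([0.2613469 , 0.62184387, 0.23663998]), 'eef_rot': array([ 1.79906417e+02, -8.69167468e-03, -2.27995029e+01]), 'contact_force': array([-4.27854188e-04,  1.34548277e-01,  4.91443185e-01]), 'moment': array([-0.04438879,  0.01339466, -0.05818005]), 'gripper_force': 0.0, 'gripper_width': 0.08770479246371066}
top {'camera_matrix': array([[495.25284083,   0.        , 323.09542091],
       [  0.        , 495.25284083, 234.46358286],
       [  0.        ,   0.        ,   1.        ]]), 'rvec': array([ 2.16536981, -2.13077311,  0.17616299]), 'tvec': array([-0.01550732,  0.53618081,  1.1006416 ])}
side {'camera_matrix': array([[612.23988677,   0.        , 310.36726701],
       [  0.        , 612.23988677, 241.16000265],
       [  0.        ,   0.        ,   1.        ]]), 'rvec': array([ 2.27643505, -0.04050399,  0.01324865]), 'tvec': array([-0.50191561,  0.03755828,  1.46713101])}
```

View pics/top0.png

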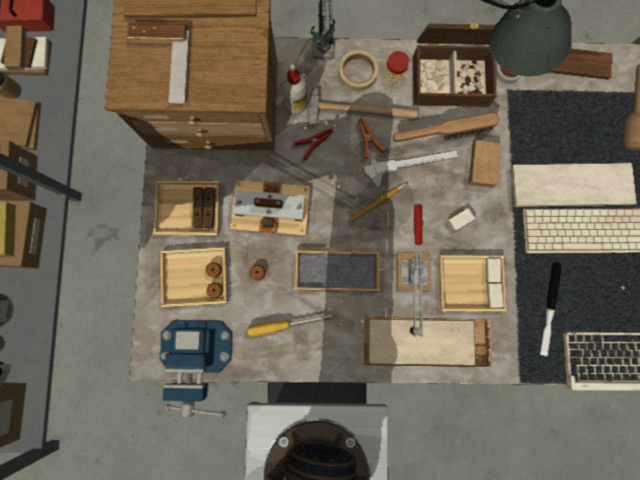

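View pics/side0.png

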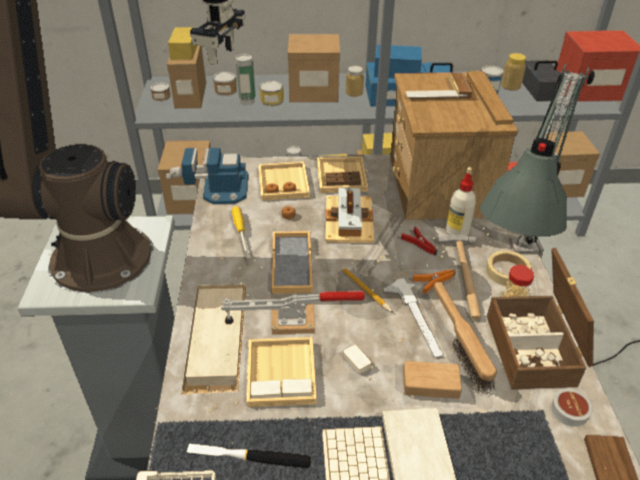

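The overview shows these pieces, at approximate top-camera pixels:
- **Jig, plate and rib:** around (269,205).
- **Cradle:** (337,270).
- **Trays:** bar (187,208), foot (194,277) and block (473,283).
- **Loose pieces:** maple block (461,218) and foot (258,272).
- **Clamp:** (415,270).

All the trays look to be at about yaw 0.

```bash
cat > h.py <<'E'
import numpy as np, cv2
from plant import r,capture,camera_model
def ray(n,uv,z,cm=None):
    "pixels -> world xy at height z"
    m=cm or camera_model(n); R=cv2.Rodrigues(m["rvec"])[0]; t=np.ravel(m["tvec"])
    uv=np.atleast_2d(np.float64(uv)); d=np.c_[uv,np.ones(len(uv))]@np.linalg.inv(m["camera_matrix"]).T@R
    c=-R.T@t; return (c+d*((z-c[2])/d[:,2])[:,None])[:,:2]
def look(n,name,scale=1,box=None):
    m=camera_model(n); s=r.get_state(); im=capture(n)[:,:,::-1]; cv2.imwrite(f"pics/{name}.png",im); np.save(f"pics/{name}.npy",m,allow_pickle=True); return im,m,s
E
python3 - <<'E'
from h import *
q={"tray_bar":([(154,181),(219,181),(219,235),(154,235)],.018),"tray_foot":([(161,249),(226,249),(228,304),(162,305)],.018),
"tray_block":([(440,255),(505,255),(505,310),(440,310)],.018),"cradle":([(295,250),(379,251),(379,290),(295,290)],.02),
"rib":([(268,202)],.05),"jig":([(233,180),(310,185),(307,236),(230,230)],.012),"plate":([(237,192),(304,192),(304,218),(236,217)],.044),
"block":([(461,218)],.018),"foot":([(258,272)],.02),"clamp":([(415,270)],.03)}
for k,(p,z) in q.items():
    w=ray("top",p,z); print(k,w.round(3).tolist(),w.mean(0).round(3))
im=cv2.imread("pics/top0.png")[165:320,145:315]
cv2.imwrite("pics/c1.png",cv2.resize(im,None,fx=3.8,fy=3.8,interpolation=cv2.INTER_CUBIC))
E
```

```text
tray_bar [[0.662, 0.397], [0.665, 0.243], [0.534, 0.237], [0.532, 0.389]] [0.598 0.316]
tray_foot [[0.499, 0.37], [0.502, 0.219], [0.375, 0.209], [0.37, 0.36]] [0.436 0.289]
tray_block [[0.496, -0.282], [0.498, -0.435], [0.371, -0.43], [0.368, -0.279]] [ 0.433 -0.356]
cradle [[0.502, 0.058], [0.503, -0.138], [0.412, -0.138], [0.409, 0.056]] [ 0.456 -0.041]
rib [[0.608, 0.121]] [0.608 0.121]
jig [[0.669, 0.211], [0.66, 0.026], [0.536, 0.031], [0.548, 0.213]] [0.603 0.12 ]
plate [[0.632, 0.195], [0.635, 0.039], [0.574, 0.038], [0.573, 0.195]] [0.604 0.117]
block [[0.585, -0.334]] [ 0.585 -0.334]
foot [[0.449, 0.142]] [0.449 0.142]
clamp [[0.459, -0.22]] [ 0.459 -0.22 ]
```

View pics/c1.png

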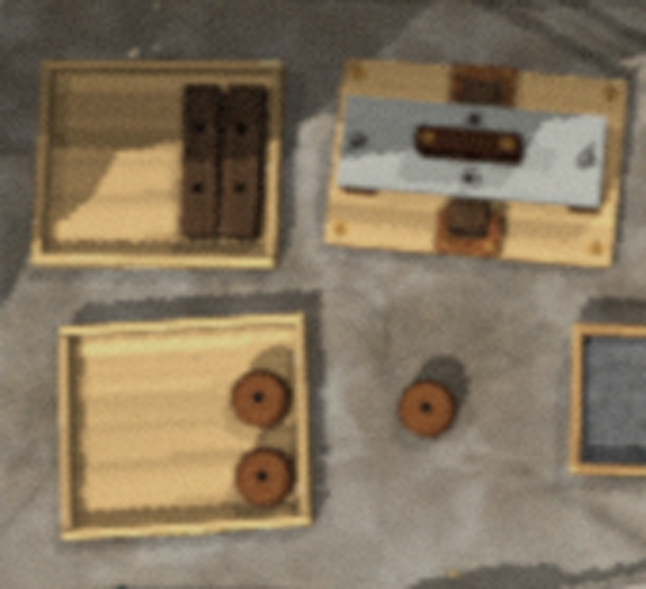

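The crop (scale 3.8, offset 145,165) shows:
- **Plate corners:** (348,97), (605,117), (598,208), (338,190), so the jig is turned a few degrees.
- **Rib:** from (418,140) to (522,150).
- **Foot:** (427,407).

The feet and bars sit along each tray's right (-y) side.

Run:
```python
from h import *
f=lambda L:[(145+(x+.5)/3.8-.5,165+(y+.5)/3.8-.5) for x,y in L]
def quad(n,p,z):
    w=ray("top",p,z); d=(w[0]-w[1])+(w[3]-w[2]); print(n,w.round(3).tolist(),"c",w.mean(0).round(4),"ydir yaw",np.degrees(np.arctan2(-d[0],d[1])).round(1))
quad("jig",f([(343,60),(628,80),(612,266),(326,242)]),.012)
quad("plate",f([(348,97),(605,117),(598,208),(338,190)]),.044)
quad("bartray",f([(40,60),(284,62),(275,266),(32,265)]),.018)
quad("foottray",f([(60,327),(303,314),(313,523),(62,539)]),.018)
w=ray("top",f([(418,134),(522,142)]),.07);print("rib?",w)
print("foot",ray("top",f([(427,405)]),.018))
w=ray("top",f([(358,139),(587,155)]),.054);print("dowels",w,w.mean(0), np.degrees(np.arctan2(-(w[0]-w[1])[0],(w[0]-w[1])[1])))
# current wrist camera geometry
m=camera_model("wrist");R=cv2.Rodrigues(m["rvec"])[0];c=-R.T@m["tvec"].ravel();s=r.get_state()
from scipy.spatial.transform import Rotation as Ro
T=Ro.from_euler("xyz",s["eef_rot"],degrees=True).as_matrix();print("cam in tool",T.T@(c-s["tcp_pos"]),T.T@R.T,m["camera_matrix"])
```

```text
jig [[0.668, 0.206], [0.659, 0.026], [0.54, 0.034], [0.552, 0.212]] c [0.6045 0.1196] ydir yaw -3.5
plate [[0.637, 0.197], [0.627, 0.039], [0.57, 0.042], [0.579, 0.2]] c [0.6031 0.1197] ydir yaw -3.3
bartray [[0.663, 0.395], [0.665, 0.242], [0.535, 0.242], [0.533, 0.391]] c [0.599  0.3173] ydir yaw 0.7
foottray [[0.495, 0.371], [0.506, 0.223], [0.379, 0.211], [0.367, 0.362]] c [0.4365 0.2918] ydir yaw 4.3
rib? [[0.60843745 0.14970883]
 [0.60468287 0.0876587 ]]
foot [[0.45095516 0.14496633]]
dowels [[0.60825542 0.18787987]
 [0.60086933 0.04939186]] [0.60456237 0.11863587] -3.052909025783588
cam in tool [ 0.06914686 -0.00025266 -0.14684105] [[ 4.09415673e-04 -9.65904969e-01 -2.58896551e-01]
 [ 9.99999754e-01  2.47880279e-04  6.56581859e-04]
 [-5.70020331e-04 -2.58896756e-01  9.65904832e-01]] [[419.79912334   0.         318.49629188]
 [  0.         419.79912334 240.45266666]
 [  0.           0.           1.        ]]
```

Call:
{"api": "drive_tool", "payload": {"increments": [[[1,1,0.645,0,0],[1,1,0.645,0,0],[1,1,0.645,0,0]]], "squeeze": 25}}

```text
time_s: 0.48
tcp_pos: [0.3434, 0.5016, 0.2376]
eef_rot: [180.0, 0.0, -22.9]
contact_force: [-0.1, 0.2, 0.2]
gripper_width: 0.0875
gripper_force: 0.0
```

Call:
{"api": "drive_tool", "payload": {"increments": [[[1,1,0.645,0,0],[1,1,0.645,0,0],[1,1,0.645,0,0]]]}}

```text
time_s: 0.85
tcp_pos: [0.4239, 0.3843, 0.2375]
eef_rot: [180.0, 0.0, -22.9]
contact_force: [-0.1, 0.5, 0.6]
gripper_width: 0.0874
gripper_force: 0.0
```

Call:
{"api": "drive_tool", "payload": {"increments": [[[1,1,0.645,0,0],[1,1,0.645,0,0],[1,1,0.645,0,0]]]}}

```text
time_s: 1.23
tcp_pos: [0.5046, 0.2669, 0.2373]
eef_rot: [180.0, 0.0, -22.9]
contact_force: [-0.2, -0.7, -0.0]
gripper_width: 0.0875
gripper_force: 0.0
```

Call:
{"api": "drive_tool", "payload": {"increments": [[[1,0.4,0.26,0,0.03],[1,0.8,0.52,0,0.06],[1,1,0.8,0,0.085],[1,1,0.8,0,0.115],[1,1,0.8,0,0.14]]]}}

```text
time_s: 1.85
tcp_pos: [0.5771, 0.1341, 0.2372]
eef_rot: [180.0, 0.0, -73.5]
contact_force: [0.6, 0.9, -0.3]
gripper_width: 0.0878
gripper_force: 0.0
```

Call:
{"api": "drive_tool", "payload": {"increments": [[[1,0,0,0,0.03],[1,0,0,0,0.056],[1,0,0,0,0.056]]]}}

```text
time_s: 2.22
tcp_pos: [0.5769, 0.1347, 0.2373]
eef_rot: [180.0, -0.0, -93.2]
contact_force: [0.6, -0.2, -0.1]
gripper_width: 0.0878
gripper_force: 0.0
```

Run:
```python
from h import *
im,m,s=look("wrist","w1"); print(s["tcp_pos"],s["eef_rot"],s["joints"].round(0))
```

```text
[0.57688375 0.13473109 0.23729058] [ 1.79983502e+02 -4.48160125e-04 -9.32395655e+01] [ 32.  13. -10.  -0. -67. -35.]
```

View pics/w1.png

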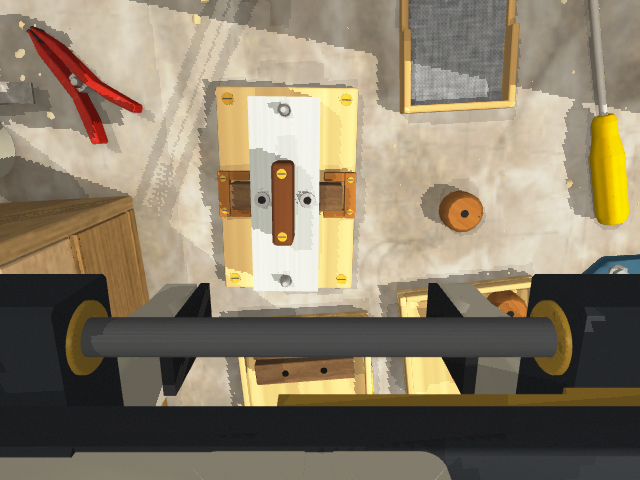

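The wrist view shows:
- **Dowel tips:** (284,108) and (285,280).
- **Rib screws:** (282,174) and (282,237).
- **Plate corners:** (250,97), (319,97), (319,290), (247,290).
- **Foot:** (462,212).
- **Cradle's near end:** (402,112) to (516,106).

```bash
cat >> h.py <<'E'
def old(name): return np.load(f"pics/{name}.npy",allow_pickle=True).item()
def toolshift(d,psi):
    p=np.radians(psi); return np.array([d[0]*np.cos(p)+d[1]*np.sin(p), d[0]*np.sin(p)-d[1]*np.cos(p)])/.12
def ang(a,b): return np.degrees(np.arctan2(-(a-b)[0],(a-b)[1]))
E
python3 - <<'E'
from h import *
m=old("w1")
g=lambda p,z:ray("wrist",p,z,m)
for n,p,z in [("dowels",[(284,109),(285,281)],.054),("screws",[(282,174),(282,237)],.072),("rib",[(283,161),(284,246)],.072),("plateL",[(250,97),(247,290)],.044),("plateR",[(319,97),(319,290)],.044),("jigL",[(217,88),(223,288)],.012),("jigR",[(357,88),(352,288)],.012),("foot",[(461,212)]*2,.02),("crad",[(402,112),(516,106)],.02),("bars",[(256,377),(353,370)],.03)]:
    w=g(p,z);print(n,w.round(4).tolist(),w.mean(0).round(4),ang(w[1],w[0]).round(1),np.linalg.norm(w[1]-w[0]).round(4))
c=np.array([.605,.1195]); print(toolshift(c-[.5769,.1347],-93.2))
E
```

```text
dowels [[0.5977, 0.0504], [0.6075, 0.1874]] [0.6026 0.1189] -4.1 0.1373
screws [[0.6014, 0.0969], [0.6051, 0.1448]] [0.6032 0.1208] -4.5 0.0481
rib [[0.5999, 0.0875], [0.6041, 0.152]] [0.602  0.1198] -3.8 0.0647
plateL [[0.6239, 0.0397], [0.642, 0.1975]] [0.6329 0.1186] -6.6 0.1588
plateR [[0.5709, 0.0427], [0.5798, 0.201]] [0.5753 0.1218] -3.2 0.1585
jigL [[0.6555, 0.0286], [0.671, 0.2066]] [0.6633 0.1176] -5.0 0.1786
jigR [[0.5386, 0.0352], [0.5491, 0.2134]] [0.5439 0.1243] -3.4 0.1786
foot [[0.4511, 0.1441], [0.4511, 0.1441]] [0.4511 0.1441] -0.0 0.0
crad [[0.5027, 0.0567], [0.4085, 0.0572]] [0.4556 0.057 ] 89.7 0.0942
bars [[0.6452, 0.292], [0.5523, 0.2896]] [0.5987 0.2908] 91.4 0.0929
[ 0.11339763 -0.24087227]
```

Call:
{"api": "drive_tool", "payload": {"increments": [[[0.2,0.113,-0.223,0.3,0.002],[0.2,0.113,-0.223,0.7,0.002],[0.2,0.113,-0.223,0.975,0.002],[0.2,0.113,-0.223,0.975,0.002],[0.2,0.113,-0.223,0.975,0.002]]]}}

```text
time_s: 2.9
tcp_pos: [0.6037, 0.1192, 0.122]
eef_rot: [-179.9, 0.0, -93.9]
contact_force: [-0.4, 0.6, 0.2]
gripper_width: 0.0529
gripper_force: 0.0
```

Run:
```python
from h import *
im,m,s=look("wrist","w2"); print(s["tcp_pos"],s["eef_rot"],s["joints"].round(0))
```

```text
[0.60371989 0.11922508 0.12195025] [-1.79909138e+02  2.02784315e-02 -9.39368864e+01] [ 29.  20. -16.   0. -54. -33.]
```

View pics/w2.png

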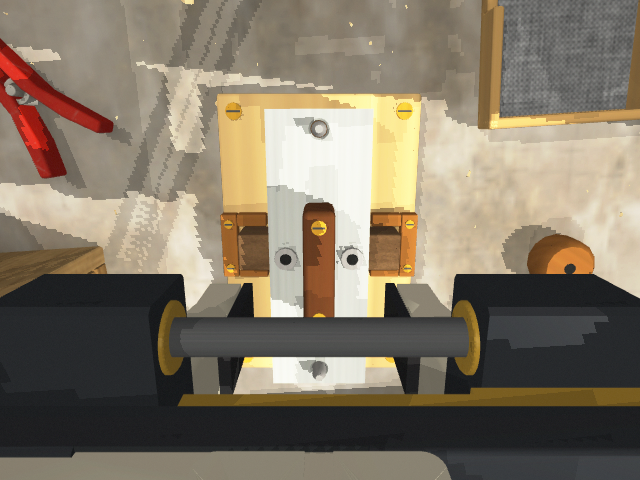

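The rib is centred at column 319, against an image centre of 318.5, and it stands vertical, so the alignment is good. Next I descend and grip.

Call:
{"api": "drive_tool", "payload": {"increments": [[[0.0,0,0,0.26,0],[-0.1,0,0,0.52,0],[-0.2,0,0,0.52,0],[-0.3,0,0,0.52,0],[-0.4,0,0,0.52,0]]], "squeeze": 35}}

```text
time_s: 3.58
tcp_pos: [0.6039, 0.1192, 0.0601]
eef_rot: [-179.9, 0.1, -94.0]
contact_force: [-0.7, 0.4, 0.2]
gripper_width: 0.0279
gripper_force: 0.0
```

Call:
{"api": "drive_tool", "payload": {"increments": [[[-0.6,0,0,0,0],[-0.7,0,0,0,0],[-1,0,0,0,0],[-1,0,0,0,0],[-1,0,0,0,0]]]}}

```text
time_s: 4.2
tcp_pos: [0.6034, 0.1188, 0.059]
eef_rot: [-179.9, 0.0, -94.0]
contact_force: [-1.1, 0.6, 5.9]
gripper_width: 0.0162
gripper_force: 35.0
```

Call:
{"api": "drive_tool", "payload": {"increments": [[[-1,0,0,-0.05,0],[-1,0,0,-0.1,0],[-1,0,0,-0.17,0],[-1,0,0,-0.25,0],[-1,0,0,-0.33,0]]]}}

```text
time_s: 4.82
tcp_pos: [0.6023, 0.1185, 0.0984]
eef_rot: [180.0, -0.0, -94.1]
contact_force: [-0.3, 0.5, -3.0]
gripper_width: 0.0157
gripper_force: 35.0
```

Call:
{"api": "drive_tool", "payload": {"increments": [[[-1,0,0,-0.1,0],[-1,0,0,-0.3,0],[-1,0,0,-0.5,0],[-1,0,0,-0.5,0]]]}}

```text
time_s: 5.32
tcp_pos: [0.6039, 0.1191, 0.1604]
eef_rot: [-179.8, 0.1, -94.1]
contact_force: [1.1, -0.2, -2.9]
gripper_width: 0.0158
gripper_force: 35.0
```

Run:
```python
from h import *
im,m,s=look("wrist","w3"); print(s["tcp_pos"],s["eef_rot"],s["moment"])
```

```text
[0.6039443  0.11912897 0.16037016] [-1.79783807e+02  1.15300630e-01 -9.40600500e+01] [ 0.12304325 -0.06402805  0.03846446]
```

View pics/w3.png

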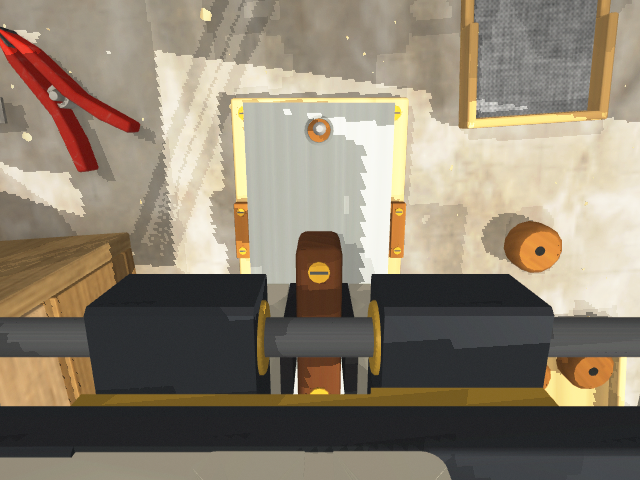

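The plate is clear of the dowels and hangs level, with the dowel visible through its hole at (319,128). Next I carry it to the cradle.

Call:
{"api": "drive_tool", "payload": {"increments": [[[-1,0.2,0.16,0,0],[-1,0.45,0.36,0,0],[-1,0.71,0.568,0,0],[-1,0.71,0.568,0,0]]]}}

```text
time_s: 5.88
tcp_pos: [0.526, 0.0366, 0.1569]
eef_rot: [179.9, -0.0, -94.2]
contact_force: [1.2, 0.0, -2.3]
gripper_width: 0.0157
gripper_force: 35.0
```

Call:
{"api": "drive_tool", "payload": {"increments": [[[-1,0.2,0.16,0,-0.005],[-1,0.45,0.36,0,-0.011],[-1,0.6,0.5,0,-0.011],[-1,0.71,0.568,0,-0.011],[-1,0.71,0.568,0,-0.011]]]}}

```text
time_s: 6.5
tcp_pos: [0.4548, -0.042, 0.1579]
eef_rot: [-180.0, 0.0, -90.2]
contact_force: [0.1, 0.5, -1.7]
gripper_width: 0.0159
gripper_force: 35.0
```

Run:
```python
from h import *
im,m,s=look("wrist","w4"); print(s["tcp_pos"],s["eef_rot"],s["moment"],s["contact_force"])
```

```text
[ 0.45476767 -0.04201691  0.15789115] [-1.79972621e+02  8.41610441e-03 -9.01762593e+01] [ 0.13561853 -0.14168618 -0.04518177] [ 0.13818738  0.47730212 -1.68836784]
```

View pics/w4.png

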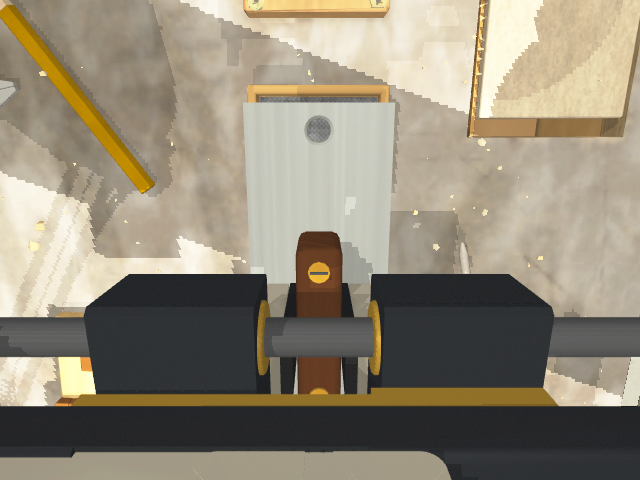

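Run:
```python
from h import *
m=old("w4"); w=ray("wrist",[(248,86),(388,86),(256,101),(381,101)],.02,m);print(w.round(4),w[:2].mean(0))
```

```text
[[ 0.4993 -0.1373]
 [ 0.4098 -0.137 ]
 [ 0.4946 -0.1282]
 [ 0.414  -0.1279]] [ 0.4545485  -0.13716588]
```

Call:
{"api": "drive_tool", "payload": {"increments": [[[-1,0,0,0.2,0],[-1,0,0,0.45,0],[-1,0,0,0.65,0],[-1,0,0,0.8,0],[-1,0,0,0.8,0]]]}}

```text
time_s: 7.18
tcp_pos: [0.4546, -0.0414, 0.0606]
eef_rot: [179.8, -0.1, -90.1]
contact_force: [-0.0, -0.1, -2.1]
gripper_width: 0.016
gripper_force: 35.0
```

Call:
{"api": "drive_tool", "payload": {"increments": [[[-1,0,0,0.07,0],[-1,0,0,0.14,0],[-1,0,0,0.19,0],[-1,0,0,0.22,0],[-1,0,0,0.235,0]]]}}

```text
time_s: 7.8
tcp_pos: [0.4547, -0.0417, 0.0334]
eef_rot: [180.0, -0.0, -90.1]
contact_force: [0.3, -1.0, -2.5]
gripper_width: 0.0161
gripper_force: 35.0
```

Call:
{"api": "drive_tool", "payload": {"increments": [[[-1,0,0,0.005,0],[-1,0,0,0.012,0],[-1,0,0,0.02,0],[-1,0,0,0.02,0]]]}}

```text
time_s: 8.3
tcp_pos: [0.4547, -0.0417, 0.0311]
eef_rot: [180.0, -0.0, -90.1]
contact_force: [-0.8, 0.5, -2.5]
gripper_width: 0.0157
gripper_force: 35.0
```

Call:
{"api": "drive_tool", "payload": {"increments": [[[-1,0,0,0.005,0],[-1,0,0,0.01,0],[-1,0,0,0.01,0]]]}}

```text
time_s: 8.68
tcp_pos: [0.4547, -0.0417, 0.03]
eef_rot: [-180.0, -0.0, -90.1]
contact_force: [0.5, -1.2, -2.2]
gripper_width: 0.0159
gripper_force: 35.0
```

Call:
{"api": "drive_tool", "payload": {"increments": [[[-1,0,0,0.004,0],[-1,0,0,0.008,0],[-1,0,0,0.008,0]]]}}

```text
time_s: 9.05
tcp_pos: [0.4548, -0.0416, 0.0299]
eef_rot: [-180.0, -0.0, -90.1]
contact_force: [-5.0, 1.3, 13.4]
gripper_width: 0.0155
gripper_force: 35.0
```

Call:
{"api": "drive_tool", "payload": {"increments": [[[-0.5,0,0,0,0],[-0.4,0,0,0,0],[-0.4,0,0,0,0],[-0.4,0,0,0,0]]]}}

```text
time_s: 9.55
tcp_pos: [0.4547, -0.0417, 0.0289]
eef_rot: [180.0, -0.0, -90.1]
contact_force: [-0.5, 0.0, 0.2]
gripper_width: 0.0263
gripper_force: 0.0
```

Call:
{"api": "drive_tool", "payload": {"increments": [[[-0.4,0,0,-0.1,0],[-0.4,0,0,-0.4,0],[-0.4,0,0,-0.8,0],[-0.4,0,0,-1,0],[-0.4,0,0,-1,0]]]}}

```text
time_s: 10.18
tcp_pos: [0.4561, -0.0413, 0.1518]
eef_rot: [-179.7, 0.1, -90.1]
contact_force: [0.2, -0.1, -0.8]
gripper_width: 0.0263
gripper_force: 0.0
```

Call:
{"api": "drive_tool", "payload": {"increments": [[[0,-0.3,-0.27,0,0],[0,-0.67,-0.617,0,0],[0,-0.67,-0.617,0,0]]]}}

```text
time_s: 10.55
tcp_pos: [0.5309, 0.0409, 0.1481]
eef_rot: [180.0, -0.0, -90.0]
contact_force: [-1.5, -0.8, 0.1]
gripper_width: 0.0432
gripper_force: 0.0
```

Call:
{"api": "drive_tool", "payload": {"increments": [[[0,-0.3,-0.27,0,0.026],[0,-0.67,-0.617,0,0.052],[0,-0.67,-0.617,0,0.078],[0,-0.67,-0.617,0,0.104],[0,-0.67,-0.617,0,0.13]]]}}

```text
time_s: 11.18
tcp_pos: [0.6022, 0.1183, 0.148]
eef_rot: [180.0, -0.1, -137.2]
contact_force: [-0.3, -0.9, -0.8]
gripper_width: 0.0434
gripper_force: 0.0
```

Call:
{"api": "drive_tool", "payload": {"increments": [[[0,0,0,0,0.028],[0,0,0,0,0.056],[0,0,0,0,0.084],[0,0,0,0,0.112],[0,0,0,0,0.131]]]}}

```text
time_s: 11.8
tcp_pos: [0.6022, 0.1182, 0.1483]
eef_rot: [-180.0, -0.1, 175.6]
contact_force: [-0.5, -0.8, -0.5]
gripper_width: 0.0438
gripper_force: 0.0
```

Run:
```python
from h import *
im,m,s=look("wrist","w5"); print(s["tcp_pos"],s["eef_rot"],s["joints"].round(0))
t,m2,_=look("top","t5")
cv2.imwrite("pics/w5b.png",np.vstack([cv2.resize(im,(480,360)),cv2.resize(t[225:315,270:390],(480,240),interpolation=cv2.INTER_CUBIC)[:,:]]))
```

```text
[0.60217707 0.11816367 0.1483121 ] [-1.79959179e+02 -9.17154302e-02  1.75632041e+02] [  29.   19.  -14.   -0.  -57. -124.]
```

View pics/w5b.png

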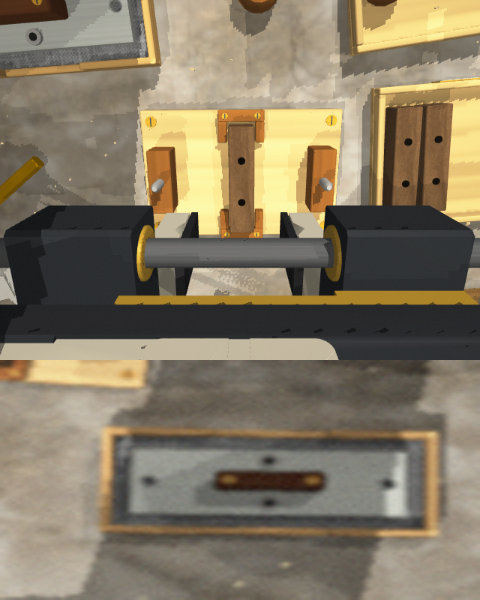

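The plate lies flat in the cradle. The bar is free in the jig with its holes at about (320,215) and (320,271) in full-size pixels.

Run:
```python
from h import *
m=old("w5"); w=ray("wrist",np.array([(241,160.5),(241,203)])/.75,.034,m);print(w.round(4),w.mean(0))
c=w.mean(0); print(toolshift(c-[.6022,.1182],175.63), ang(w[0],w[1]))
w=ray("wrist",np.array([(406,142),(405,183),(438,139),(434,181)])/.75,.028,m);print("bar holes",w.round(4))
w=ray("wrist",np.array([(372,87),(338,110),(142,110)])/.75,[.018,.012,.012][0],m);print("tray corner",w.round(4))
```

```text
[[0.585  0.1215]
 [0.6228 0.1187]] [0.60387921 0.12006663]
[-0.01276749  0.01657632] 85.75489175557702
bar holes [[0.5808 0.2625]
 [0.6172 0.2638]
 [0.5803 0.2894]
 [0.6173 0.2891]]
tray corner [[0.5336 0.2363]
 [0.5504 0.2078]
 [0.5377 0.0396]]
```

Call:
{"api": "drive_tool", "payload": {"increments": [[[0,-0.013,0.0166,0.25,0],[0,-0.013,0.0166,0.6,0],[0,-0.013,0.0166,0.85,0],[0,-0.013,0.0166,1,0],[0,-0.013,0.0166,1,0]]], "squeeze": 25}}

```text
time_s: 12.52
tcp_pos: [0.604, 0.1202, 0.0278]
eef_rot: [-179.9, -0.1, 176.0]
contact_force: [0.5, 0.2, 1.1]
gripper_width: 0.0436
gripper_force: 0.0
```

Call:
{"api": "drive_tool", "payload": {"increments": [[[-0.2,0,0,0.03,0],[-0.4,0,0,0.03,0],[-1,0,0,0.03,0],[-1,0,0,0.03,0],[-1,0,0,0.03,0]]]}}

```text
time_s: 13.15
tcp_pos: [0.6052, 0.121, 0.0262]
eef_rot: [180.0, 0.1, 175.9]
contact_force: [-1.4, 0.2, 6.2]
gripper_width: 0.0217
gripper_force: 25.0
```

Call:
{"api": "drive_tool", "payload": {"increments": [[[-1,0,0,-0.1,0],[-1,0,0,-0.3,0],[-1,0,0,-0.6,0],[-1,0,0,-0.9,0],[-1,0,0,-0.9,0]]]}}

```text
time_s: 13.78
tcp_pos: [0.6067, 0.1215, 0.1375]
eef_rot: [179.8, 0.3, 176.0]
contact_force: [1.2, 0.7, -0.8]
gripper_width: 0.0215
gripper_force: 25.0
```

Call:
{"api": "drive_tool", "payload": {"increments": [[[-1,0.03,0.3,0,0],[-1,0.06,0.6,0,0],[-1,0.091,0.917,0,0],[-1,0.091,0.917,0,0]]]}}

```text
time_s: 14.28
tcp_pos: [0.6013, 0.2334, 0.1328]
eef_rot: [-180.0, -0.0, 176.1]
contact_force: [-0.6, -0.4, -0.5]
gripper_width: 0.022
gripper_force: 25.0
```

Call:
{"api": "drive_tool", "payload": {"increments": [[[-1,0.03,0.3,0,-0.006],[-1,0.06,0.6,0,-0.0125],[-1,0.091,0.917,0,-0.0125],[-1,0.091,0.917,0,-0.0125],[-1,0.091,0.917,0,-0.0125]]]}}

```text
time_s: 14.9
tcp_pos: [0.5983, 0.3409, 0.1329]
eef_rot: [-180.0, -0.1, -179.6]
contact_force: [0.1, -0.3, -1.4]
gripper_width: 0.0219
gripper_force: 25.0
```

Run:
```python
from h import *
im,m,s=look("wrist","w6"); print(s["tcp_pos"],s["eef_rot"],s["joints"].round(0))
t,m2,_=look("side","s6")
cv2.imwrite("pics/w6b.png",np.hstack([im[:300,100:640],cv2.resize(t[140:240,230:310],(240,300),interpolation=cv2.INTER_CUBIC)]))
```

```text
[0.59828798 0.34090224 0.13285541] [-1.79950860e+02 -6.12735901e-02 -1.79580643e+02] [  46.   26.   -5.   -0.  -59. -135.]
```

View pics/w6b.png

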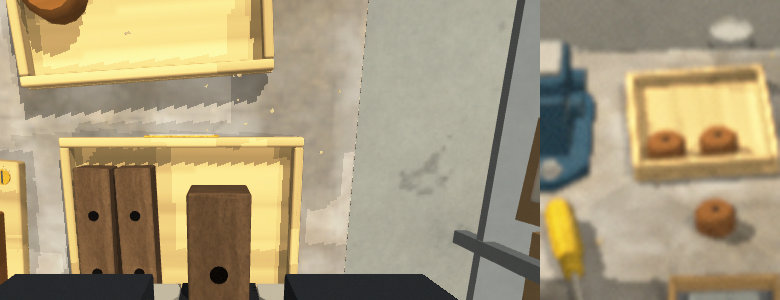

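The bar hangs over the tray. In full-image pixels the tray's near rim corners are at (160,139) and (403,139), and the right side of the stored bars is at about column 257.

Run:
```python
from h import *
m=old("w6"); w=ray("wrist",[(160,139),(403,139)],.018,m);print(w.round(4))
w=ray("wrist",[(253,166),(257,270),(235,216)],.028,m);print(w.round(4))
w=ray("wrist",[(120,84),(374,68)],.018,m);print("foot tray",w.round(4))
```

```text
[[0.5356 0.2445]
 [0.5345 0.3918]]
[[0.5505 0.3019]
 [0.6155 0.3023]
 [0.5808 0.2899]]
foot tray [[0.5043 0.2238]
 [0.4945 0.3726]]
```

Call:
{"api": "drive_tool", "payload": {"increments": [[[-1,-0.017,0.017,0.2,0],[-1,-0.017,0.017,0.5,0],[-1,-0.017,0.017,0.75,0],[-1,-0.017,0.017,0.86,0],[-1,-0.017,0.017,0.86,0]]]}}

```text
time_s: 15.62
tcp_pos: [0.6006, 0.343, 0.0298]
eef_rot: [-179.9, -0.1, -179.6]
contact_force: [0.5, 0.4, -0.4]
gripper_width: 0.0219
gripper_force: 25.0
```

Call:
{"api": "drive_tool", "payload": {"increments": [[[-1,0,0,0.025,0],[-1,0,0,0.045,0],[-1,0,0,0.06,0],[-1,0,0,0.06,0]]]}}

```text
time_s: 16.12
tcp_pos: [0.6007, 0.3439, 0.0231]
eef_rot: [180.0, 0.0, -179.6]
contact_force: [0.4, 0.7, -0.6]
gripper_width: 0.0219
gripper_force: 25.0
```

Call:
{"api": "drive_tool", "payload": {"increments": [[[-1,0,0,0.007,0],[-1,0,0,0.012,0],[-1,0,0,0.012,0]]]}}

```text
time_s: 16.5
tcp_pos: [0.6006, 0.3439, 0.0215]
eef_rot: [-180.0, -0.0, -179.6]
contact_force: [-0.8, -0.0, -0.5]
gripper_width: 0.0217
gripper_force: 25.0
```

Call:
{"api": "drive_tool", "payload": {"increments": [[[-1,0,0,0.006,0],[-1,0,0,0.01,0],[-1,0,0,0.01,0]]]}}

```text
time_s: 16.88
tcp_pos: [0.6007, 0.3439, 0.0203]
eef_rot: [-180.0, -0.0, -179.6]
contact_force: [0.4, 0.1, -1.0]
gripper_width: 0.0219
gripper_force: 25.0
```

Call:
{"api": "drive_tool", "payload": {"increments": [[[-1,0,0,0.005,0],[-1,0,0,0.008,0],[-1,0,0,0.008,0]]]}}

```text
time_s: 17.25
tcp_pos: [0.6007, 0.3439, 0.0203]
eef_rot: [180.0, 0.0, -179.6]
contact_force: [-2.2, -0.3, 5.7]
gripper_width: 0.022
gripper_force: 25.0
```

Call:
{"api": "drive_tool", "payload": {"increments": [[[-0.45,0,0,0,0],[-0.3,0,0,0,0],[-0.3,0,0,0,0],[-0.3,0,0,0,0]]]}}

```text
time_s: 17.75
tcp_pos: [0.6006, 0.3438, 0.0192]
eef_rot: [-180.0, -0.0, -179.6]
contact_force: [-0.4, 0.5, 0.4]
gripper_width: 0.0307
gripper_force: 0.0
```

Call:
{"api": "drive_tool", "payload": {"increments": [[[-0.3,0,0,-0.1,0],[-0.3,0,0,-0.4,0],[-0.3,0,0,-0.8,0],[-0.3,0,0,-1,0],[-0.3,0,0,-1,0]]]}}

```text
time_s: 18.38
tcp_pos: [0.602, 0.3449, 0.1434]
eef_rot: [179.8, 0.3, -179.6]
contact_force: [-1.0, 0.8, -0.6]
gripper_width: 0.0302
gripper_force: 0.0
```

Call:
{"api": "drive_tool", "payload": {"increments": [[[0,0,-0.5,-0.2,0],[0,0,-1,-0.4,0],[0,0,-1,-0.4,0]]]}}

```text
time_s: 18.75
tcp_pos: [0.602, 0.2209, 0.1895]
eef_rot: [179.9, 0.1, -179.7]
contact_force: [0.8, 0.8, 0.1]
gripper_width: 0.0436
gripper_force: 0.0
```

Call:
{"api": "drive_tool", "payload": {"increments": [[[0.5,0,-0.5,0,0],[0.5,0,-1,0,0],[0.5,0,-1,0,0]]]}}

```text
time_s: 19.12
tcp_pos: [0.6018, 0.1008, 0.1869]
eef_rot: [-180.0, -0.1, -179.8]
contact_force: [0.3, 0.8, -0.4]
gripper_width: 0.0644
gripper_force: 0.0
```

Call:
{"api": "drive_tool", "payload": {"increments": [[[0.5,0,-0.5,0,0],[0.5,0,-1,0,0],[0.5,0,-1,0,0]]]}}

```text
time_s: 19.5
tcp_pos: [0.603, -0.0185, 0.1867]
eef_rot: [-180.0, -0.1, -179.8]
contact_force: [-0.1, -0.4, 0.7]
gripper_width: 0.0657
gripper_force: 0.0
```

Call:
{"api": "drive_tool", "payload": {"increments": [[[0.5,0,-0.5,0,0],[0.5,0,-1,0,0],[0.5,0,-1,0,0]]]}}

```text
time_s: 19.88
tcp_pos: [0.6042, -0.1381, 0.1866]
eef_rot: [-180.0, -0.1, -179.8]
contact_force: [-0.6, 1.4, 0.1]
gripper_width: 0.0656
gripper_force: 0.0
```

Call:
{"api": "drive_tool", "payload": {"increments": [[[0.5,0,-0.5,0,0],[0.5,0,-1,0,0],[0.5,0,-1,0,0]]]}}

```text
time_s: 20.25
tcp_pos: [0.6054, -0.2578, 0.1863]
eef_rot: [180.0, -0.1, -179.7]
contact_force: [0.6, 0.9, -0.0]
gripper_width: 0.0655
gripper_force: 0.0
```

Call:
{"api": "drive_tool", "payload": {"increments": [[[0.5,0,-0.5,0,0],[0.5,0,-0.7,0,0],[0.5,0,-0.7,0,0]]]}}

```text
time_s: 20.62
tcp_pos: [0.6062, -0.34, 0.1865]
eef_rot: [180.0, -0.1, -179.6]
contact_force: [-0.1, -0.3, -0.0]
gripper_width: 0.0656
gripper_force: 0.0
```

Run:
```python
from h import *
im,m,s=look("wrist","w7"); print(s["tcp_pos"],s["eef_rot"],s["joints"].round(0))
t,m2,_=look("top","t7")
cv2.imwrite("pics/w7b.png",np.vstack([im[:320],cv2.resize(t[170:320,145:325],(336,280),interpolation=cv2.INTER_CUBIC)[:,:].copy() if 0 else cv2.copyMakeBorder(cv2.resize(t[170:320,145:325],(336,280),interpolation=cv2.INTER_CUBIC),0,0,0,304,0)]))
```

```text
[ 0.6061641  -0.33995211  0.18646513] [ 1.79970848e+02 -5.55162038e-02 -1.79624030e+02] [-13.  24.  -0.  -0. -65. -76.]
```

View pics/w7b.png

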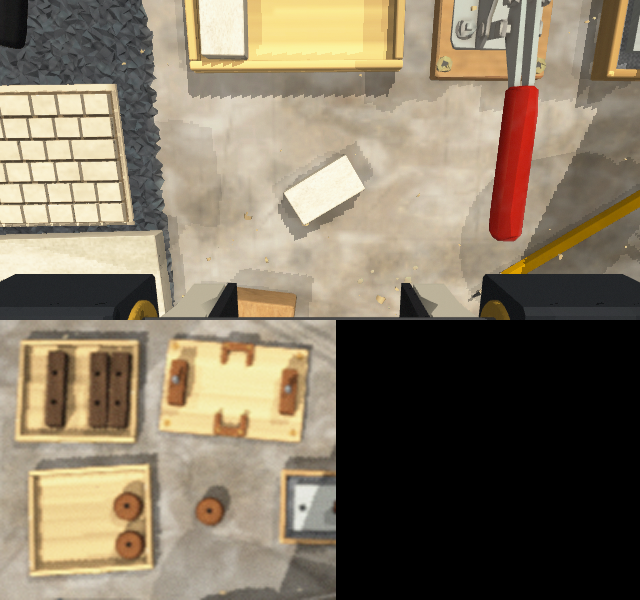

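The bar sits in its tray beside the other two. The block's top corners are at about (283,190), (346,154), (365,189) and (302,225). The block tray's rim corners are at (188,70) and (403,69).

Run:
```python
from h import *
m=old("w7"); w=ray("wrist",[(283,189),(346,154),(365,189),(302,224)],.018,m);c=w.mean(0);print(w.round(4),c,np.linalg.norm(w[0]-w[1]),np.linalg.norm(w[1]-w[2]))
d=(w[1]-w[0])+(w[2]-w[3]);a=np.degrees(np.arctan2(d[1],d[0]));print("long axis",a)
print("shift",toolshift(c-[.6062,-.34],-179.6))
w=ray("wrist",[(188,70),(403,69),(247,60)],.018,m);print("tray",w.round(4))
```

```text
[[ 0.5808 -0.3665]
 [ 0.5546 -0.3197]
 [ 0.5804 -0.3048]
 [ 0.6077 -0.3523]] [ 0.58087625 -0.33582503] 0.053645724535969254 0.029765464420533762
long axis 119.55977558206081
shift [0.21078319 0.03626381]
tray [[ 0.4976 -0.4319]
 [ 0.4959 -0.2811]
 [ 0.4908 -0.3903]]
```

Call:
{"api": "drive_tool", "payload": {"increments": [[[0.4,0.1,0.018,0.1,-0.0295],[0.4,0.211,0.036,0.2,-0.059],[0.4,0.211,0.036,0.3,-0.0885],[0.4,0.211,0.036,0.4,-0.118],[0.4,0.211,0.036,0.4,-0.1475]]]}}

```text
time_s: 21.35
tcp_pos: [0.5804, -0.3338, 0.1385]
eef_rot: [179.9, -0.0, -126.0]
contact_force: [-0.5, -0.0, -0.0]
gripper_width: 0.0614
gripper_force: 0.0
```

Call:
{"api": "drive_tool", "payload": {"increments": [[[0.4,0,0,0,-0.0295],[0.4,0,0,0,-0.059],[0.4,0,0,0,-0.0885],[0.4,0,0,0,-0.118],[0.4,0,0,0,-0.1475]]]}}

```text
time_s: 21.98
tcp_pos: [0.581, -0.3341, 0.1397]
eef_rot: [-180.0, 0.0, -72.9]
contact_force: [0.1, -1.1, 0.1]
gripper_width: 0.0617
gripper_force: 0.0
```

Call:
{"api": "drive_tool", "payload": {"increments": [[[0.4,0,0,0,-0.02],[0.4,0,0,0,-0.036],[0.4,0,0,0,-0.036],[0.4,0,0,0,-0.036]]]}}

```text
time_s: 22.48
tcp_pos: [0.5808, -0.335, 0.1396]
eef_rot: [-180.0, -0.0, -60.5]
contact_force: [-0.3, 0.5, -0.2]
gripper_width: 0.0615
gripper_force: 0.0
```

Run:
```python
from h import *
im,m,s=look("wrist","w8"); print(s["tcp_pos"],s["eef_rot"],s["joints"].round(0))
```

```text
[ 0.58078306 -0.33500948  0.13958626] [-1.79986150e+02 -5.06852581e-03 -6.04776396e+01] [-13.  24.  -7.  -0. -59.  43.]
```

View pics/w8.png

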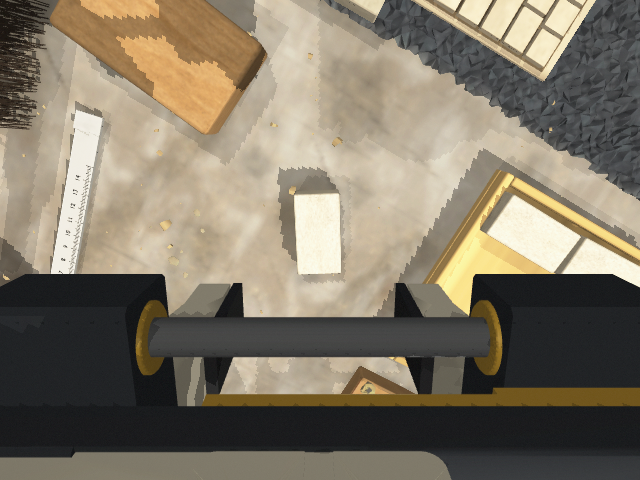

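The block is at (318,234), centred between the fingers and tilted about 2-3°.

Run:
```python
from h import *
m=old("w8"); w=ray("wrist",[(294,194),(339,194),(342,273),(298,274)],.018,m);c=w.mean(0);print(c,np.linalg.norm(w[0]-w[1]),np.linalg.norm(w[1]-w[2]))
d=(w[0]-w[3])+(w[1]-w[2]);print("long axis",np.degrees(np.arctan2(d[1],d[0])))
print("shift",toolshift(c-[.5808,-.335],-60.48))
```

```text
[ 0.58131356 -0.33597061] 0.02893198648676478 0.05376232296380673
long axis -58.022299461955335
shift [0.00914714 0.00026125]
```

Call:
{"api": "drive_tool", "payload": {"increments": [[[0.2,0.009,0,0.25,-0.005],[0.2,0.009,0,0.6,-0.005],[0.2,0.009,0,0.85,-0.005],[0.2,0.009,0,1,-0.005],[0.2,0.009,0,1,-0.005]]]}}

```text
time_s: 23.15
tcp_pos: [0.5803, -0.3367, 0.0183]
eef_rot: [179.9, 0.1, -58.6]
contact_force: [-1.1, 0.3, -0.1]
gripper_width: 0.0526
gripper_force: 0.0
```

Call:
{"api": "drive_tool", "payload": {"increments": [[[0,0,0,0.04,0],[-0.2,0,0,0.04,0],[-0.4,0,0,0.04,0],[-1,0,0,0.04,0],[-1,0,0,0.04,0]]]}}

```text
time_s: 23.78
tcp_pos: [0.5814, -0.3371, 0.0155]
eef_rot: [-180.0, -0.1, -58.6]
contact_force: [-1.1, 0.3, 5.7]
gripper_width: 0.03
gripper_force: 25.0
```

Call:
{"api": "drive_tool", "payload": {"increments": [[[-1,0,0,0,0],[-1,0,0,0,0]]]}}

```text
time_s: 24.02
tcp_pos: [0.5814, -0.3371, 0.0155]
eef_rot: [-180.0, -0.1, -58.6]
contact_force: [-0.8, 1.2, 6.1]
gripper_width: 0.0301
gripper_force: 25.0
```

Call:
{"api": "drive_tool", "payload": {"increments": [[[-1,0,0,-0.1,0],[-1,0,0,-0.3,0],[-1,0,0,-0.6,0],[-1,0,0,-0.9,0],[-1,0,0,-0.9,0]]]}}

```text
time_s: 24.65
tcp_pos: [0.5829, -0.3377, 0.1269]
eef_rot: [-179.8, -0.3, -58.6]
contact_force: [1.2, 0.4, -0.3]
gripper_width: 0.0298
gripper_force: 25.0
```

Call:
{"api": "drive_tool", "payload": {"increments": [[[-1,-0.15,0.24,0,0],[-1,-0.33,0.526,0,0],[-1,-0.33,0.526,0,0]]]}}

```text
time_s: 25.02
tcp_pos: [0.5035, -0.3356, 0.1225]
eef_rot: [180.0, 0.1, -58.7]
contact_force: [1.4, -0.1, -0.3]
gripper_width: 0.0298
gripper_force: 25.0
```

Call:
{"api": "drive_tool", "payload": {"increments": [[[-1,-0.15,0.24,0,0.025],[-1,-0.33,0.526,0,0.05],[-1,-0.33,0.526,0,0.075],[-1,-0.33,0.526,0,0.0856],[-1,-0.33,0.526,0,0.0856]]]}}

```text
time_s: 25.65
tcp_pos: [0.4322, -0.3351, 0.1225]
eef_rot: [180.0, 0.0, -89.4]
contact_force: [0.1, -0.3, -1.4]
gripper_width: 0.0295
gripper_force: 25.0
```

Run:
```python
from h import *
im,m,s=look("wrist","w9"); print(s["tcp_pos"],s["eef_rot"],s["joints"].round(0))
```

```text
[ 0.43220985 -0.33506704  0.12250012] [ 1.79992077e+02  4.16873479e-03 -8.93943672e+01] [-17.  15. -24.  -0. -51.  18.]
```

View pics/w9.png

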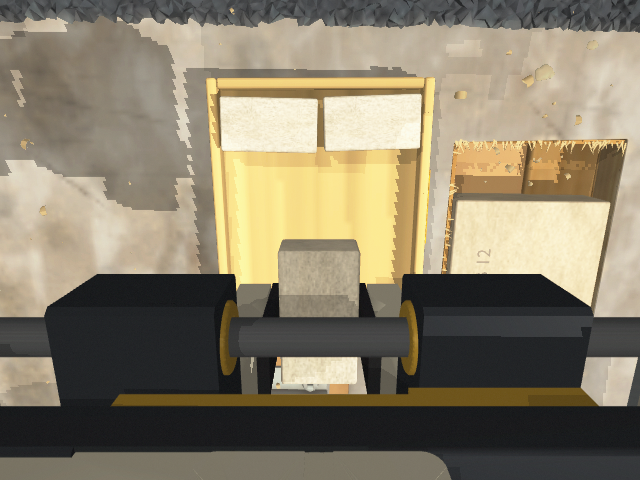

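The held block is at (318,310). The tray's stored blocks are along the far wall at rows 95-150, and the tray is centred. I'll check the height of the neighbouring open box against the gripper body before descending.

Run:
```python
from h import *
m=old("w9")
for z in (0,.02,.04,.06): print(z,ray("wrist",[(452,142)],z,m).round(3),ray("top",[(490,319)],z).round(3),ray("side",[(240,388)],z).round(3))
w=ray("wrist",[(207,80),(434,78)],.018,m);print("tray",w.round(4))
w=ray("wrist",[(220,147),(318,152),(420,149)],.024,m);print("blocks",w.round(4))
```

```text
0 [[ 0.349 -0.397]] [[ 0.349 -0.4  ]] [[ 0.354 -0.391]]
0.02 [[ 0.355 -0.397]] [[ 0.35  -0.394]] [[ 0.356 -0.406]]
0.04 [[ 0.362 -0.398]] [[ 0.35  -0.387]] [[ 0.358 -0.421]]
0.06 [[ 0.368 -0.398]] [[ 0.35 -0.38]] [[ 0.361 -0.435]]
tray [[ 0.4956 -0.4296]
 [ 0.3681 -0.4321]]
blocks [[ 0.4888 -0.3932]
 [ 0.4328 -0.391 ]
 [ 0.3745 -0.3933]]
```

Call:
{"api": "drive_tool", "payload": {"increments": [[[-1,0,-0.03,0.2,0],[-1,0,-0.03,0.45,0],[-1,0,-0.03,0.65,0],[-1,0,-0.03,0.77,0],[-1,0,-0.03,0.77,0]]]}}

```text
time_s: 26.32
tcp_pos: [0.4351, -0.3348, 0.0293]
eef_rot: [179.9, 0.0, -89.4]
contact_force: [-0.3, -0.1, -0.3]
gripper_width: 0.0301
gripper_force: 25.0
```

Call:
{"api": "drive_tool", "payload": {"increments": [[[-1,0,0,0.02,0],[-1,0,0,0.035,0],[-1,0,0,0.045,0],[-1,0,0,0.05,0]]]}}

```text
time_s: 26.82
tcp_pos: [0.4357, -0.3351, 0.0245]
eef_rot: [-180.0, -0.0, -89.4]
contact_force: [-0.6, -0.6, -0.4]
gripper_width: 0.0296
gripper_force: 25.0
```

Call:
{"api": "drive_tool", "payload": {"increments": [[[-1,0,0,0.006,0],[-1,0,0,0.012,0],[-1,0,0,0.012,0]]]}}

```text
time_s: 27.2
tcp_pos: [0.4355, -0.335, 0.0227]
eef_rot: [180.0, 0.0, -89.4]
contact_force: [0.4, 0.4, -0.7]
gripper_width: 0.0296
gripper_force: 25.0
```

Call:
{"api": "drive_tool", "payload": {"increments": [[[-1,0,0,0.005,0],[-1,0,0,0.01,0],[-1,0,0,0.01,0]]]}}

```text
time_s: 27.58
tcp_pos: [0.4355, -0.335, 0.0215]
eef_rot: [180.0, 0.0, -89.4]
contact_force: [-0.2, 0.7, -0.2]
gripper_width: 0.0301
gripper_force: 25.0
```

Call:
{"api": "drive_tool", "payload": {"increments": [[[-1,0,0,0.004,0],[-1,0,0,0.008,0],[-1,0,0,0.008,0]]]}}

```text
time_s: 27.95
tcp_pos: [0.4356, -0.335, 0.0215]
eef_rot: [-180.0, -0.0, -89.4]
contact_force: [-2.1, 2.3, 9.2]
gripper_width: 0.03
gripper_force: 25.0
```

Call:
{"api": "drive_tool", "payload": {"increments": [[[-0.2,0,0,0,0],[-0.05,0,0,0,0],[-0.05,0,0,0,0],[-0.05,0,0,0,0]]]}}

```text
time_s: 28.45
tcp_pos: [0.4355, -0.335, 0.0205]
eef_rot: [180.0, 0.0, -89.4]
contact_force: [-0.3, 0.6, 0.1]
gripper_width: 0.0415
gripper_force: 0.0
```

Call:
{"api": "drive_tool", "payload": {"increments": [[[-0.05,0,0,-0.1,0],[-0.05,0,0,-0.4,0],[-0.05,0,0,-0.8,0],[-0.05,0,0,-1,0],[-0.05,0,0,-1,0]]]}}

```text
time_s: 29.08
tcp_pos: [0.4369, -0.3356, 0.1438]
eef_rot: [-179.7, -0.1, -89.4]
contact_force: [-0.2, 0.3, -1.4]
gripper_width: 0.0418
gripper_force: 0.0
```

Call:
{"api": "drive_tool", "payload": {"increments": [[[0.3,0,0,-0.3,0],[0.3,-0.5,-0.02,-0.45,0],[0.3,-1,-0.043,-0.45,0],[0.3,-1,-0.043,-0.45,0]]]}}

```text
time_s: 29.58
tcp_pos: [0.4393, -0.2119, 0.1948]
eef_rot: [-180.0, 0.0, -89.2]
contact_force: [-0.5, -1.5, 0.5]
gripper_width: 0.057
gripper_force: 0.0
```

Call:
{"api": "drive_tool", "payload": {"increments": [[[0.3,-0.5,-0.02,0,0],[0.3,-1,-0.043,0,0],[0.3,-1,-0.043,0,0]]]}}

```text
time_s: 29.95
tcp_pos: [0.4436, -0.0923, 0.1944]
eef_rot: [180.0, 0.0, -89.2]
contact_force: [0.3, 0.4, 0.5]
gripper_width: 0.0568
gripper_force: 0.0
```

Call:
{"api": "drive_tool", "payload": {"increments": [[[0.3,-0.5,-0.02,0,0],[0.3,-1,-0.043,0,0],[0.3,-1,-0.043,0,0]]]}}

```text
time_s: 30.32
tcp_pos: [0.4479, 0.0273, 0.1944]
eef_rot: [180.0, -0.0, -89.2]
contact_force: [0.0, -0.1, 0.5]
gripper_width: 0.0569
gripper_force: 0.0
```

Call:
{"api": "drive_tool", "payload": {"increments": [[[0.3,-0.5,-0.02,0,-0.026],[0.3,-1,-0.043,0,-0.052],[0.3,-1,-0.043,0,-0.078],[0.3,-1,-0.043,0,-0.104],[0.3,-1,-0.043,0,-0.13]]]}}

```text
time_s: 30.95
tcp_pos: [0.4517, 0.1436, 0.194]
eef_rot: [179.9, 0.0, -42.4]
contact_force: [0.6, -0.6, 0.4]
gripper_width: 0.0568
gripper_force: 0.0
```

Call:
{"api": "drive_tool", "payload": {"increments": [[[0.3,0,0,0,-0.026],[0.3,0,0,0,-0.052],[0.3,0,0,0,-0.078],[0.3,0,0,0,-0.104],[0.3,0,0,0,-0.13]]]}}

```text
time_s: 31.58
tcp_pos: [0.4517, 0.1433, 0.1941]
eef_rot: [179.9, 0.1, 4.4]
contact_force: [-0.1, 0.2, 0.0]
gripper_width: 0.0571
gripper_force: 0.0
```

Run:
```python
from h import *
im,m,s=look("wrist","w10"); print(s["tcp_pos"],s["eef_rot"],s["joints"].round(0))
t,m2,_=look("top","t10")
cv2.imwrite("pics/w10b.png",np.vstack([im[:400],cv2.copyMakeBorder(cv2.resize(t[240:320,360:520],(400,200),interpolation=cv2.INTER_CUBIC),0,0,0,240,0)]))
```

```text
[0.45174991 0.1432992  0.19406629] [1.79948177e+02 6.50504030e-02 4.37548161e+00] [ 41.   3. -27.   0. -59.  53.]
```

View pics/w10b.png

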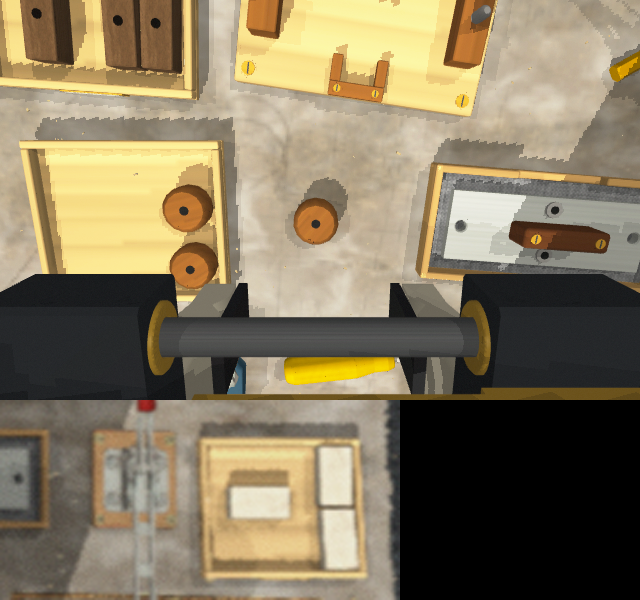

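The maple block lies in its tray. The foot's centre hole is at (316,223), and the foot tray's +x rim runs from (20,142) to (222,142).

Run:
```python
from h import *
m=old("w10"); c=ray("wrist",[(316,223)],.02,m)[0];print(c,toolshift(c-[.4517,.1433],4.38))
w=ray("wrist",[(20,142),(222,142)],.018,m);print("rim",w.round(4),ang(w[0],w[1]))
f=ray("wrist",[(183,211),(190,269)],.026,m);print("feet",f.round(4))
y=(w[0]-w[1])/np.linalg.norm(w[0]-w[1]); x=np.array([y[1],-y[0]])
ctr=w.mean(0)-x*.065; print("centre",ctr,"target",ctr+y*.024)
```

```text
[0.44874725 0.14510533] [-0.02338542 -0.01687968]
rim [[0.4933 0.3706]
 [0.5049 0.2199]] 4.3937044554816005
feet [[0.4517 0.2469]
 [0.4053 0.2417]]
centre [0.43427926 0.29029889] target [0.43244064 0.31422836]
```

Call:
{"api": "drive_tool", "payload": {"increments": [[[0.3,-0.023,-0.017,0.25,0],[0.3,-0.023,-0.017,0.6,0],[0.3,-0.023,-0.017,0.9,0],[0.3,-0.023,-0.017,0.95,0]]]}}

```text
time_s: 32.17
tcp_pos: [0.4474, 0.145, 0.0785]
eef_rot: [179.8, 0.2, 3.9]
contact_force: [-0.3, 1.1, 1.6]
gripper_width: 0.0571
gripper_force: 0.0
```

Call:
{"api": "drive_tool", "payload": {"increments": [[[0.3,0,0,0.2,0],[0.3,0,0,0.4,0],[0.3,0,0,0.5,0],[0.3,0,0,0.54,0],[0.3,0,0,0.54,0]]]}}

```text
time_s: 32.8
tcp_pos: [0.4489, 0.1471, 0.0163]
eef_rot: [-180.0, -0.0, 4.1]
contact_force: [0.4, 0.1, 0.7]
gripper_width: 0.0571
gripper_force: 0.0
```

Call:
{"api": "drive_tool", "payload": {"increments": [[[0,0,0,0,0],[-0.1,0,0,0,0],[-1,0,0,0,0],[-1,0,0,0,0],[-1,0,0,0,0]]], "squeeze": 20}}

```text
time_s: 33.42
tcp_pos: [0.4486, 0.1471, 0.0161]
eef_rot: [-180.0, -0.0, 4.2]
contact_force: [-1.0, 0.2, 6.3]
gripper_width: 0.0351
gripper_force: 20.0
```

Call:
{"api": "drive_tool", "payload": {"increments": [[[-1,0,0,-0.05,0],[-1,0,0,-0.3,0],[-1,0,0,-0.6,0],[-1,0,0,-0.9,0],[-1,0,0,-0.9,0]]]}}

```text
time_s: 34.05
tcp_pos: [0.45, 0.1481, 0.1267]
eef_rot: [-179.8, -0.3, 4.2]
contact_force: [0.2, 0.4, -0.9]
gripper_width: 0.0348
gripper_force: 20.0
```

Call:
{"api": "drive_tool", "payload": {"increments": [[[-1,-0.005,-0.3,0,0],[-1,-0.011,-0.702,0,0],[-1,-0.011,-0.702,0,0]]]}}

```text
time_s: 34.42
tcp_pos: [0.4408, 0.2332, 0.1231]
eef_rot: [180.0, 0.0, 4.3]
contact_force: [0.0, -1.5, -0.4]
gripper_width: 0.0351
gripper_force: 20.0
```

Call:
{"api": "drive_tool", "payload": {"increments": [[[-1,-0.005,-0.3,0,0],[-1,-0.011,-0.55,0,0],[-1,-0.011,-0.702,0,0],[-1,-0.011,-0.702,0,0],[-1,-0.011,-0.702,0,0]]]}}

```text
time_s: 35.05
tcp_pos: [0.4333, 0.3139, 0.1234]
eef_rot: [180.0, 0.0, 4.2]
contact_force: [-0.3, 0.6, -1.0]
gripper_width: 0.0348
gripper_force: 20.0
```

Run:
```python
from h import *
im,m,s=look("wrist","w11"); print(s["tcp_pos"],s["eef_rot"],s["joints"].round(0))
```

```text
[0.43334089 0.3138745  0.1233948 ] [1.79955106e+02 4.83676063e-02 4.15391521e+00] [ 57.  14. -26.  -0. -51.  37.]
```

View pics/w11.png

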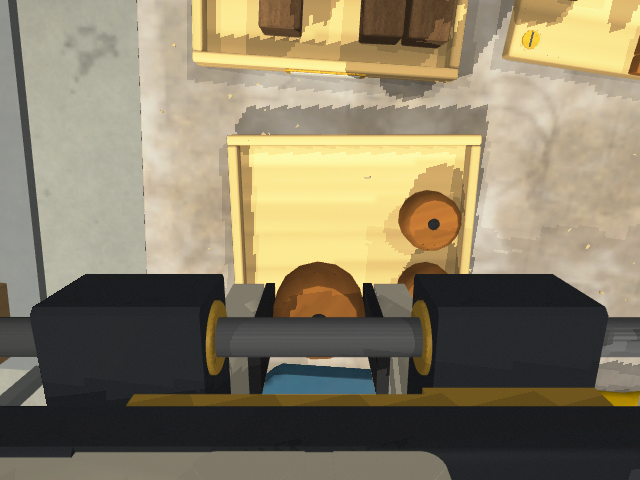

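The foot is held squarely over the free part of its tray, with the stored feet to the right at columns 398-460. Next I lower it.

Call:
{"api": "drive_tool", "payload": {"increments": [[[-1,0,0,0.2,0],[-1,0,0,0.45,0],[-1,0,0,0.65,0],[-1,0,0,0.77,0],[-1,0,0,0.77,0]]]}}

```text
time_s: 35.72
tcp_pos: [0.4334, 0.314, 0.0307]
eef_rot: [179.9, 0.1, 4.1]
contact_force: [-0.3, 0.8, 0.4]
gripper_width: 0.035
gripper_force: 20.0
```

Call:
{"api": "drive_tool", "payload": {"increments": [[[-1,0,0,0.02,0],[-1,0,0,0.04,0],[-1,0,0,0.055,0],[-1,0,0,0.055,0]]]}}

```text
time_s: 36.22
tcp_pos: [0.4336, 0.3149, 0.0249]
eef_rot: [-180.0, -0.0, 4.2]
contact_force: [-0.6, 0.1, -0.6]
gripper_width: 0.0348
gripper_force: 20.0
```

Call:
{"api": "drive_tool", "payload": {"increments": [[[-1,0,0,0.006,0],[-1,0,0,0.012,0],[-1,0,0,0.012,0]]]}}

```text
time_s: 36.6
tcp_pos: [0.4336, 0.3148, 0.0233]
eef_rot: [180.0, 0.0, 4.2]
contact_force: [-0.7, -0.2, 0.3]
gripper_width: 0.0349
gripper_force: 20.0
```

Call:
{"api": "drive_tool", "payload": {"increments": [[[-1,0,0,0.005,0],[-1,0,0,0.01,0],[-1,0,0,0.01,0]]]}}

```text
time_s: 36.98
tcp_pos: [0.4336, 0.3149, 0.0222]
eef_rot: [180.0, -0.0, 4.2]
contact_force: [-0.3, -0.5, 1.9]
gripper_width: 0.0348
gripper_force: 20.0
```

Call:
{"api": "drive_tool", "payload": {"increments": [[[-1,0,0,0.004,0],[-1,0,0,0.008,0],[-1,0,0,0.008,0]]]}}

```text
time_s: 37.35
tcp_pos: [0.4336, 0.3148, 0.0221]
eef_rot: [-180.0, -0.0, 4.2]
contact_force: [-2.6, -2.1, 11.6]
gripper_width: 0.035
gripper_force: 20.0
```

Call:
{"api": "drive_tool", "payload": {"increments": [[[-0.15,0,0,0,0],[-0.05,0,0,0,0],[-0.05,0,0,0,0],[-0.05,0,0,0,0]]]}}

```text
time_s: 37.85
tcp_pos: [0.4336, 0.3148, 0.0211]
eef_rot: [180.0, 0.0, 4.2]
contact_force: [-0.4, -0.1, 0.8]
gripper_width: 0.0416
gripper_force: 0.0
```

Call:
{"api": "drive_tool", "payload": {"increments": [[[-0.05,0,0,-0.1,0],[-0.05,0,0,-0.4,0],[-0.05,0,0,-0.8,0],[-0.05,0,0,-1,0],[-0.05,0,0,-1,0]]]}}

```text
time_s: 38.48
tcp_pos: [0.4345, 0.316, 0.1443]
eef_rot: [-179.8, -0.2, 4.2]
contact_force: [-0.3, -1.0, -1.3]
gripper_width: 0.0417
gripper_force: 0.0
```

Call:
{"api": "drive_tool", "payload": {"increments": [[[0,0,0,-0.5,0],[0,0,0,-0.9,0],[0,0,0,-0.9,0],[0,0,0,-0.9,0]]]}}

```text
time_s: 38.98
tcp_pos: [0.4331, 0.3144, 0.2484]
eef_rot: [180.0, 0.1, 4.2]
contact_force: [0.5, 0.1, -1.0]
gripper_width: 0.0433
gripper_force: 0.0
```

Run:
```python
from h import *
im,m,s=look("wrist","w12"); print(s["tcp_pos"],s["qd"].round(1))
t,m2,_=look("side","s12"); u,_,_=look("top","t12")
a=cv2.resize(im,(480,360)); b=cv2.resize(t[140:420,170:400],(296,360),interpolation=cv2.INTER_CUBIC)
c=cv2.resize(u[160:330,140:520],(776,240)) if 0 else cv2.copyMakeBorder(cv2.resize(u[170:320,145:520],(600,240)),0,0,0,176,0)
cv2.imwrite("pics/end.png",np.vstack([np.hstack([a,b]),c]))
```

```text
[0.43307315 0.31439938 0.24835533] [-0.   1.  -0.9 -0.1  0.1  0.1]
```

View pics/end.png

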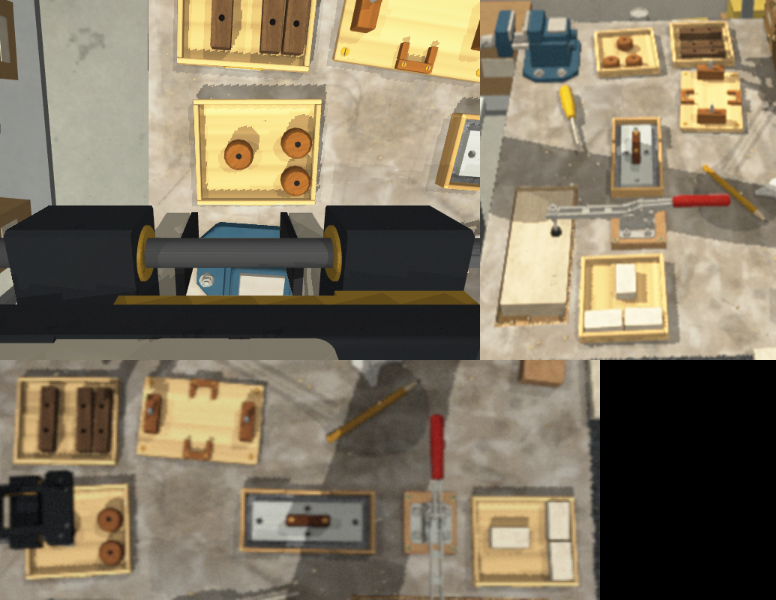

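The plate is flat in the cradle, the jig is empty, and the bar, block and foot each lie flat in their own tray. The arm is clear of everything.

```bash
python3 -c "
from plant import job
print(job.close_job())"
```

```text
the job is handed in; nothing more can be done
None
```

I've handed the job in at about 39 s: the final pictures show the drill plate flat in its cradle and the walnut bar, maple block and round foot each lying flat in their own trays, all set down in the order asked; the judged result was not shown.

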